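Clamp a bearing in the bar clamp

TASK

Please clamp the smaller of the two loose steel bearings in the bar clamp: loosen the wing knob, slide the saddle back, stand the bearing upright on the bar, centred across it between the jaws, then slide the saddle up so that both jaws touch the bearing and turn the knob fully tight. Leave the other things on the desk where they are.

Things in the scene. Friction and masses are not known exactly. Their poses are not given: they have to be found in the camera images.
- bar_clamp: Bar clamp screwed to the desk: flat steel bar 70 wide (x), 320 long (y), its top at z = 16 mm, two 106 mm wide feet; grey fixed jaw at its +y end. Origin under the middle of the bar on the desk; x across the bar, y along it towards the fixed jaw, z up.
- fixed_jaw (a point): Point on the bar's top (z = 16 mm), mid-width, in the plane of the fixed jaw's flat face, which looks to -y; axes as bar_clamp, at y = +125 mm of it. The jaw is 62 mm wide and reaches 26 mm above the bar.
- saddle_jaw (a point): Point on the bar's top, mid-width, in the plane of the saddle's flat jaw face, which looks to +y at the fixed jaw; axes as bar_clamp. The grey saddle block is 92 wide (x), reaches from here 61 mm to -y and 25 mm above the bar; its jaw is 62 wide, 24 high.
- saddle (a joint): Slide of the saddle along the bar, m: 0 = 40 mm between the jaws, grows as it moves to -y away from the fixed jaw, up to 0.125 (gap = 40 mm + value). Drags with 1 to 2 N when free; locked it holds over 25 N. It can be moved by the knob.
- clamp_knob (a joint): Angle of the black wing knob on the saddle, rad: 0 = fully tight (hard stop), grows counter-clockwise seen from above, up to 1.5. The saddle is locked below about 0.35 and free above 0.45. Takes about 0.25 N m and stays where it is left.
- knob_grip (a point): Middle of the knob's wing, on its axis, 70 mm above the desk, 32 mm to -y of saddle_jaw. The wing is a bar 46 long (this x), 14 wide (this y, grasp here), 26 high (13 above and below). z up. At knob angle 0 it lies along x of bar_clamp. Below the wing a round collar, then the saddle top at 41 mm.
- small_bearing: The smaller steel insert bearing (to be clamped): outer ring 61 mm across from 7 to 23 mm height, inner ring 40 mm across standing out up to 38 mm (grasp here, from above). 0.29 kg. Origin at the centre of its underside, z up. Stands on the 3 mm thick mat.
- large_bearing: The larger bearing, same form, 86 mm across, 53 high; origin at the centre of its underside. Leave it.
- grease_tin: Round grease tin, 72 mm across, 58 high; origin at the centre of its underside. Leave it.
- tape_measure: Tape measure standing up, 35 (x) by 72 (y), 59 high; origin at the centre of its underside. Leave it.
- oil_bottle: Oil bottle, 44 mm across, with spout 155 high, behind the bar clamp; origin at the centre of its underside. Leave it.
- flange_unit: Oval flange bearing unit lying behind the bar clamp, 60 (x) by 113 (y), 34 high; origin at the centre of its underside. Leave it.
- screwdriver: Screwdriver lying right of the bar clamp, 206 long (its y), 27 thick; origin at its middle. Leave it.
Not all that is in view belongs to the job. What is shaped like the small_bearing but purple is not meant.

How it is judged:
On the way, in this order (a step that is already met when the one before it is completed fails the run):
1. the knob has been loosened (past 0.45 rad) (value of joint clamp_knob above 0.45 rad), for 0.1 s.
2. the small bearing stands on the bar, centred across it, between the jaws (z of small_bearing in the frame of fixed_jaw between -0.003 and 0.003 m and x of small_bearing in the frame of fixed_jaw between -0.008 and 0.008 m and angle between small_bearing's own z axis and vertical below 0.1 rad and y of small_bearing in the frame of fixed_jaw below -0.027 m and y of small_bearing in the frame of saddle_jaw above 0.027 m), for 0.1 s.
At the end, for the whole second after the job is handed in: The small bearing stands upright on the bar between the jaws, within 8 mm of the bar's middle line, its centre within 33 mm of each jaw face (gaps under about 2.5 mm), at rest, and the knob is tight (below 0.15 rad) (all of step 2 and y of small_bearing in the frame of fixed_jaw above -0.033 m and y of small_bearing in the frame of saddle_jaw below 0.033 m and value of joint clamp_knob below 0.15 rad and linear speed of small_bearing below 0.02 m/s); the robot touches nothing.
It fails at once if another thing on the desk is moved by more than 30 mm or the oil bottle tips (distance of any of large_bearing, grease_tin, tape_measure, oil_bottle, flange_unit, screwdriver from where it was at the start of the episode above 0.03 m or angle between oil_bottle's own z axis and vertical above 0.5 rad).
It also fails if it takes over 58 s, if anything falls off the work surface, if the arm or the gripper's body presses on something with over 40 N, if the wrist force passes 120 N, or if a joint passes its speed limit or range.

ROBOT

A 6-joint arm with a two-finger parallel gripper is mounted at the origin on a cart in front of the work surface, level with it; the furniture and walls round the work are solid. World frame = base frame: x ahead of the robot, y to its left, z up, the work surface at z = 0. Lengths are in m, angles in rad, forces in N, time in s.
With the tool pointing down it reaches from about 0.275 to 0.875 m from the base axis. Payload 12.5 kg.
Tool frame: the origin (TCP) lies on the centre line of the jaws, within the pads' length; the fingertips stand r.finger_overhang ahead of it and the grasp point (between the pads) lies 3 mm ahead of it (r.finger_overhang is the distance from the TCP to the fingertips, in m); z points along the fingers, y is the line along which they close (so a half turn about z gives the same grasp; the last joint's range is limited). The gripper opens to 85 mm and grips with 20 to 120 N. Pads are 22 mm wide; open, the fingers measure 114 mm over their backs; the gripper's body (76 mm by 85 mm) begins 54 mm behind the grasp point. The pads swing forward as they close: fully open they stand 13 mm farther back than shut.
Start: joints at [1.035, 0.351, 1.652, -0, 1.139, -0.085], TCP at [0.24, 0.495, 0.253] pointing down, gripper open.
Joint ranges: [-2.75, 2.75], [-0.79, 2.1], [0.01, 2.65], [-1.57, 4.71], [0.07, 3.14], [-2.87, 2.87]. Speed limits (rad/s): [2.22, 2.22, 2.79, 3.14, 3.14, 3.14].

INTERFACE

Orientations are given as a unit quaternion [x, y, z, w].
In Python, from cell import r, optics gives the robot as it stands. The module is installed in compiled form; this text tells all that it offers. Calls block until the motion is done:
- r.move_to(position, orientation): joint-space move of the TCP to a pose.
- r.move_linear(position, rot=None, vel=0.15): straight line of the TCP; rot=None keeps the orientation; vel is the mean speed in m/s.
- r.set_joints(angles): joint-space move.
- r.set_gripper(opening, squeeze=None): opening from 0.0 (shut) to 1.0 (fully open); squeeze is the grip in N (None keeps the last); returns when the fingers have stopped.
- r.sleep(seconds).
- r.inverse_kinematics(position, orientation): joint angles nearest the present ones, or None.
- optics.get_image(name): name is "side" or "top" or "wrist"; returns a dict with "pixels" (480x640x3 uint8, red, green, blue), "depth" (480x640 float32, m along the optical axis (not along the pixel's ray), 0 where there is no reading), "fx", "fy", "cx", "cy" (pixels), "D" ([k1, k2, p1, p2, k3] as OpenCV has them; the pictures are not rectified), "camera_from_world" (4x4, takes a point from world to camera coordinates); the wrist camera has in their place "mount" (4x4, takes a point from camera to tool coordinates, whose origin is the TCP and whose axes are the flange's). Camera axes: x right, y down, z forward; pixel columns grow to the right and rows downward; lengths in m; the calibration is good to about 2 mm. A picture is of the moment at which its call begins: read the wrist's pose just before it.
A pose or a line that the arm cannot do raises r.PlanningError and nothing moves.
- r.hand_in(): hands the job in; it is judged then, once.
Readings, each from a call of its own:
- r.current_t(): time.
- r.current_q(): joint angles.
- r.current_qvel(): joint speeds.
- r.current_effort(): joint torques, N m.
- r.current_tool_pos(): TCP position.
- r.current_ee_rot(): TCP orientation.
- r.current_contact_force(): force on the tool from outside, world axes, zero at the start.
- r.current_torque(): the same for the moment, N m.
- r.current_opening(): opening from 0.0 (shut) to 1.0 (fully open).
- r.current_finger_force(): force on a finger pad.
Only numpy, scipy, OpenCV 4.12 (cv2) and the standard library are available. Lean on these libraries where they do the work, as an engineer would, in place of code of your own. Each camera call takes 0.05 s, during which the arm holds its last target. There are 200 camera calls.

## Working session

There is one attempt and no reset: what is moved stays moved. The work goes in short steps, each a Python script; the robot and the scene stay as the last script left them, time stands still between calls to the robot, and variables do not carry over. Pictures are saved under pics/ and viewed, at most 10 in all, crops included, and the job is handed in when it is done.

```bash
mkdir -p pics; cat > h.py <<'E'
import numpy as np, cv2, pickle
from cell import r, optics
from scipy.spatial.transform import Rotation as R
def snap(name,tag):
    p=r.current_tool_pos(); q=r.current_ee_rot()
    d=optics.get_image(name)
    if name=="wrist":
        T=np.eye(4); T[:3,:3]=R.from_quat(q).as_matrix(); T[:3,3]=p
        d["wc"]=T@d["mount"]
    else: d["wc"]=np.linalg.inv(d["camera_from_world"])
    pickle.dump(d,open(f"pics/{tag}.pkl","wb")); cv2.imwrite(f"pics/{tag}.png",d["pixels"][:,:,::-1]); return d
def load(tag): return pickle.load(open(f"pics/{tag}.pkl","rb"))
def K(d): return np.array([[d["fx"],0,d["cx"]],[0,d["fy"],d["cy"]],[0,0,1.]])
def ray(d,uv):
    n=cv2.undistortPoints(np.array([[uv]],float),K(d),np.array(d["D"],float))[0,0]
    return d["wc"][:3,3], d["wc"][:3,:3]@np.array([n[0],n[1],1.])
def at_z(d,uv,z):
    o,v=ray(d,uv); return o+v*(z-o[2])/v[2]
def by_depth(d,uv):
    o,v=ray(d,uv); u,w=int(round(uv[0])),int(round(uv[1])); p=d["depth"][w-1:w+2,u-1:u+2]; p=p[p>0]
    return o+v*np.median(p) if len(p) else None
def tri(d1,a,d2,b):
    o1,v1=ray(d1,a);o2,v2=ray(d2,b)
    s=np.linalg.lstsq(np.c_[v1,-v2],o2-o1,rcond=None)[0]
    p,q=o1+s[0]*v1,o2+s[1]*v2
    return (p+q)/2,np.linalg.norm(p-q)
def cloud(d):
    h,w=d["depth"].shape
    u,v=np.meshgrid(np.arange(w),np.arange(h)); n=cv2.undistortPoints(np.c_[u.ravel(),v.ravel()].astype(float)[:,None],K(d),np.array(d["D"],float))[:,0]
    P=np.c_[n,np.ones(len(n))]*d["depth"].reshape(-1,1)
    W=P@d["wc"][:3,:3].T+d["wc"][:3,3]; W[d["depth"].ravel()==0]=np.nan
    return W.reshape(h,w,3)
E
python3 - <<'E'
from h import *
for n in("top","side"):
    d=snap(n,n); print(n,d["wc"].round(3).tolist(),d["fx"])
print(r.finger_overhang,r.current_ee_rot(),r.current_t())
E
```

```text
top [[0.013, -0.987, 0.158, 0.41], [-1.0, -0.013, -0.004, 0.049], [0.006, -0.158, -0.987, 1.58], [0.0, 0.0, 0.0, 1.0]] 610.2754669759579
side [[-0.976, -0.056, 0.212, 0.278], [-0.218, 0.353, -0.91, 1.684], [-0.024, -0.934, -0.357, 0.712], [0.0, 0.0, 0.0, 1.0]] 611.4327741490144
0.022 [ 2.23493883e-01  9.74705203e-01 -4.79571445e-04 -1.49040187e-04] 0.1
```

View pics/top.png

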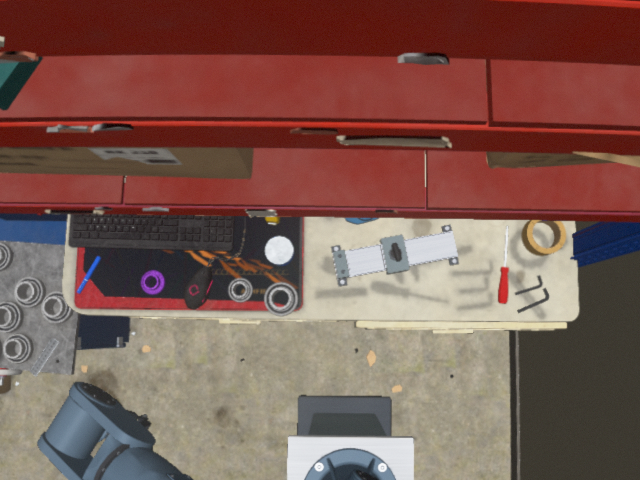

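View pics/side.png

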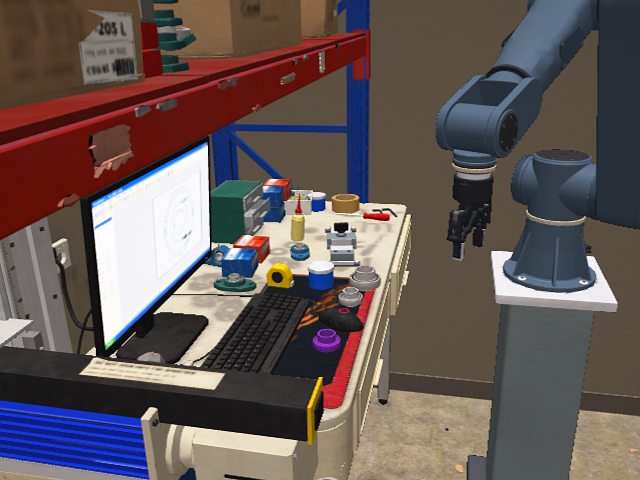

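Candidates in the top view: grey bearings at (239,289) and (282,297), a purple one at (152,281), and bearings on another bench at the far left around (16,348). The smaller grey one at (239,289) fits the description. The clamp runs from its fixed jaw at (340,265) to (455,243), with the knob at about (397,252). I'll check both in one close crop.

```bash
python3 - <<'E'
from h import *
t=load("top"); s=load("side")
a=cv2.resize(t["pixels"][210:320,210:310],None,fx=4,fy=4,interpolation=cv2.INTER_CUBIC)
b=cv2.resize(t["pixels"][220:295,325:465],(400,214),interpolation=cv2.INTER_CUBIC)
c=cv2.resize(s["pixels"][215:310,310:400],(400,422),interpolation=cv2.INTER_CUBIC)
o=np.zeros((600,800,3),np.uint8); o[:440,:400]=a; o[:422,400:]=c
b=cv2.resize(t["pixels"][225:290,325:465],(345,160)); o[440:600,:345]=b
cv2.imwrite("pics/crop1.png",o[:,:,::-1])
W=cloud(t)
for uv in [(239,289),(282,297),(279,249),(397,252),(370,259),(430,247),(340,265),(330,100),(330,130),(330,160),(330,195),(330,211)]: print(uv,by_depth(t,uv).round(3))
# heights of small bearing area
m=(abs(W[...,0]-by_depth(t,(239,289))[0])<.06)&(abs(W[...,1]-by_depth(t,(239,289))[1])<.05)
P=W[m]; P=P[P[:,2]>.03]; print("bearing top",P.mean(0),np.ptp(P,axis=0),len(P))
E
```

```text
(239, 289) [0.521 0.292 0.003]
(282, 297) [0.502 0.18  0.003]
(279, 249) [0.619 0.186 0.058]
(397, 252) [ 0.612 -0.108  0.085]
(370, 259) [ 0.602 -0.045  0.017]
(430, 247) [ 0.635 -0.201  0.018]
(340, 265) [0.582 0.032 0.044]
(330, 100) [0.629 0.055 1.031]
(330, 130) [0.605 0.054 1.014]
(330, 160) [0.686 0.057 0.632]
(330, 195) [0.628 0.056 0.631]
(330, 211) [0.608 0.056 0.604]
bearing top [0.51652061 0.28512075 0.03863192] [0.0513096  0.05426034 0.01806987] 112
```

View pics/crop1.png

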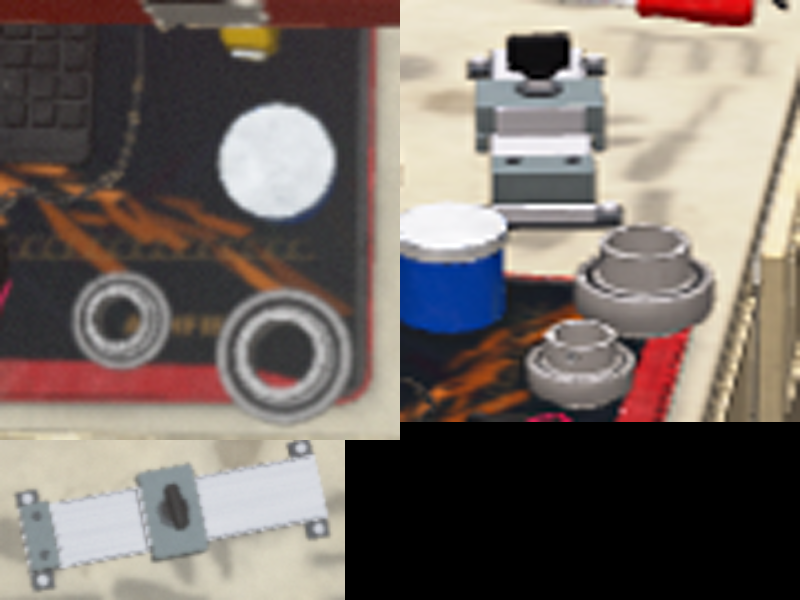

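The crop shows the small bearing's ring centre at about (240.5,290) in the top view, next to the clearly larger bearing at (281,297). The saddle wing lies roughly across the bar. Next I'll check the shelf clearance and get the wrist camera geometry.

```bash
cat >> h.py <<'E'
def quat(psi,flip=False):
    "tool down, tool y along world direction (-sin psi, cos psi)"
    y=np.array([-np.sin(psi),np.cos(psi),0]); y=-y if flip else y
    z=np.array([0,0,-1.]); return R.from_matrix(np.c_[np.cross(y,z),y,z]).as_quat()
E
python3 - <<'E'
from h import *
s=load("side")
W=cloud(s)
for u in (220,260,300,340):
    col=s["pixels"][:,u].astype(int); red=np.where((col[:140,0]>100)&(col[:140,1]<60))[0]
    v=red.max() if len(red) else 0
    print(u,v,W[v-2,u].round(3),W[max(red.min(),0)+2,u].round(3))
d=snap("wrist","w0"); print(d["mount"].round(3).tolist(),d["fx"])
for nm,p in (("bear",(.517,.288,.15)),("knob",(.61,-.108,.15)),("place",(.59,0,.15))):
  for psi in (0,.22,1.0):
    for f in (0,1):
      q=r.inverse_kinematics(p,quat(psi,f)); print(nm,psi,f,None if q is None else np.round(q,2))
E
```

```text
220 87 [0.603 0.856 0.617] [0.689 0.63  0.634]
260 70 [0.61  0.648 0.622] [0.653 0.511 0.634]
300 58 [0.609 0.372 0.622] [0.637 0.257 0.634]
340 44 [ 0.609 -0.094  0.627] [ 0.659 -0.361  0.636]
[[-0.0, -0.951, -0.309, 0.079], [1.0, -0.001, 0.001, -0.0], [-0.001, -0.309, 0.951, -0.12], [0.0, 0.0, 0.0, 1.0]] 398.49092652817916
bear 0 0 [ 0.43  0.55  1.63 -0.    0.97 -1.14]
bear 0 1 [ 0.43  0.55  1.63 -0.    0.97  2.  ]
bear 0.22 0 [ 0.43  0.55  1.63 -0.    0.97 -1.36]
bear 0.22 1 [ 0.43  0.55  1.63 -0.    0.97  1.78]
bear 1.0 0 [ 0.43  0.55  1.63 -0.    0.97 -2.14]
bear 1.0 1 [ 0.43  0.55  1.63 -0.    0.97  1.  ]
knob 0 0 [-0.25  0.59  1.55 -0.    1.   -1.82]
knob 0 1 [-0.25  0.59  1.55 -0.    1.    1.32]
knob 0.22 0 [-0.25  0.59  1.55 -0.    1.   -2.04]
knob 0.22 1 [-0.25  0.59  1.55 -0.    1.    1.1 ]
knob 1.0 0 [-0.25  0.59  1.55 -0.    1.   -2.82]
knob 1.0 1 [-0.25  0.59  1.55 -0.    1.    0.32]
place 0 0 [-0.08  0.54  1.63 -0.    0.96 -1.65]
place 0 1 [-0.08  0.54  1.63 -0.    0.96  1.49]
place 0.22 0 [-0.08  0.54  1.63 -0.    0.96 -1.87]
place 0.22 1 [-0.08  0.54  1.63 -0.    0.96  1.27]
place 1.0 0 [-0.08  0.54  1.63 -0.    0.96 -2.65]
place 1.0 1 [-0.08  0.54  1.63 -0.    0.96  0.49]
```

```bash
python3 - <<'E'
from h import *
psi=.22
q=quat(psi+np.pi/2,1)
r.move_to((.515,.265,.17),q); a=snap("wrist","b1")
r.move_linear((.515,.31,.17)); b=snap("wrist","b2")
q=quat(psi,1)
r.move_to((.59,-.03,.19),q); c=snap("wrist","c1")
r.move_linear((.615,-.115,.19)); d=snap("wrist","c2")
print(r.current_t(),r.current_q())
o=np.hstack([x["pixels"] for x in (a,b)]); o2=np.hstack([x["pixels"] for x in (c,d)])
o=cv2.resize(np.vstack([o,o2]),(800,600),interpolation=cv2.INTER_AREA)
cv2.imwrite("pics/quad.png",o[:,:,::-1])
E
```

```text
4.225 [-2.58057015e-01  5.52377519e-01  1.50494929e+00  2.22801990e-04
  1.08467111e+00  1.09191780e+00]
```

View pics/quad.png

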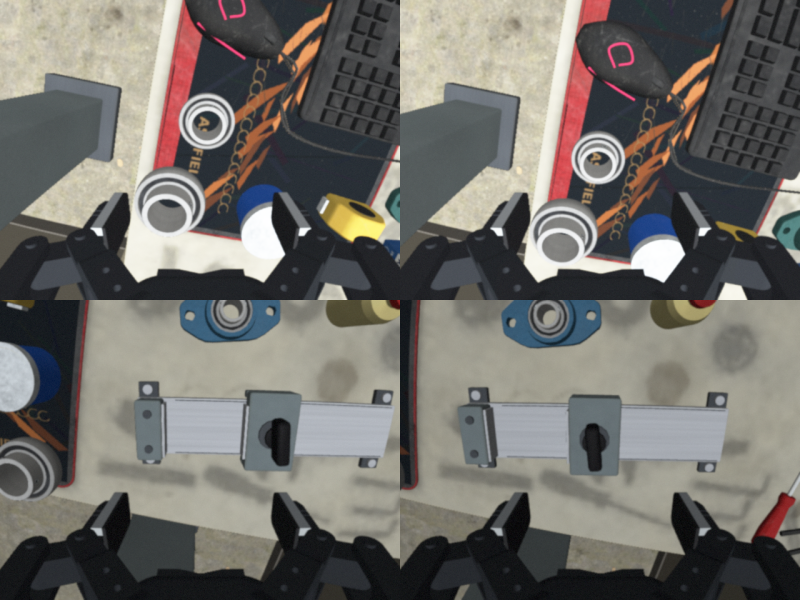

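The quad shows (at 0.625 scale): the small bearing at (207,121) in b1 and (598,157) in b2, with the large bearing, tin and tape measure further down. In c1 and c2 the fixed jaw is on the left, with the saddle at (271,430) and (595,435). The wing lies nearly across the bar. Next I'll fit positions by depth and triangulation.

```bash
cat > m.py <<'E'
from h import *
def rect(P):
    (c,s,a)=cv2.minAreaRect((P[:,:2]*1000).astype(np.float32)); return np.round(c,1),np.round(s,1),round(a,2)
def box(W,c,rad,z0,z1):
    P=W.reshape(-1,3); return P[(np.hypot(P[:,0]-c[0],P[:,1]-c[1])<rad)&(P[:,2]>z0)&(P[:,2]<z1)]
E
python3 - <<'E'
from m import *
from scipy.optimize import least_squares
for t in("b1","b2"):
    W=cloud(load(t)); P=box(W,(.517,.288),.045,.037,.046)
    P=box(W,(.517,.288),.045,np.median(P[:,2])-.003,.05)
    f=least_squares(lambda x:np.hypot(P[:,0]-x[0],P[:,1]-x[1])-x[2],[.517,.288,.017],loss="soft_l1",f_scale=.002).x
    c,rad=cv2.minEnclosingCircle((P[:,:2]*1000).astype(np.float32))
    print(t,len(P),"z",np.median(P[:,2]),"fit",f.round(4),"enc",c,rad)
    P=box(W,(.517,.288),.05,.020,.03); c,rad=cv2.minEnclosingCircle((P[:,:2]*1000).astype(np.float32)); print(" outer",np.median(P[:,2]),c,rad)
    P=box(W,(.517,.288),.09,-.01,.01); print(" mat z",np.median(P[:,2]))
for t in("c1","c2"):
    W=cloud(load(t))
    for n,c,rad,z0,z1 in(("knob",(.61,-.108),.05,.065,.1),("saddle",(.61,-.1),.08,.036,.046),("bar",(.61,-.05),.22,.012,.02),("fix",(.58,.032),.06,.036,.048),("desk",(.6,-.05),.2,-.01,.008)):
        P=box(W,c,rad,z0,z1); print(t,n,len(P),"z",np.median(P[:,2]).round(4),*rect(P))
a,b=load("b1")["pixels"],load("b2")["pixels"]
c,d=load("c1")["pixels"],load("c2")["pixels"]
rs=lambda x:cv2.resize(x,(400,300),interpolation=cv2.INTER_CUBIC)
o=np.vstack([np.hstack([rs(a[140:260,250:410]),rs(b[190:310,230:390])]),np.hstack([rs(c[130:280,360:560]),rs(d[130:280,220:420])])])
cv2.imwrite("pics/zoom.png",o[:,:,::-1])
E
```

```text
b1 1332 z 0.040278200059531644 fit [0.5162 0.2873 0.018 ] enc (516.5806274414062, 287.1337585449219) 20.840272903442383
 outer 0.023850774371186073 (516.3352661132812, 287.18035888671875) 31.036216735839844
 mat z 0.002115111898859462
b2 1216 z 0.04024399969767972 fit [0.5162 0.2876 0.018 ] enc (516.4097290039062, 287.27069091796875) 20.7552433013916
 outer 0.023984428909551603 (516.3251342773438, 287.33551025390625) 31.242109298706055
 mat z 0.0020696310388697015
c1 knob 2064 z 0.0812 [ 613.9 -107.2] [46.2 15. ] 17.02
c1 saddle 7882 z 0.04 [ 613.5 -105.7] [92.3 61.4] 10.83
c1 bar 26123 z 0.0151 [645.  -42.5] [200.2 437.6] 13.69
c1 fix 4461 z 0.041 [586.3  28.3] [70.9 33.4] 11.06
c1 desk 108035 z -0.0008 [590.4 -49.8] [330.4 395.9] 10.7
c2 knob 1710 z 0.0816 [ 614.  -107.1] [45.5 14. ] 17.15
c2 saddle 8471 z 0.0401 [ 613.5 -105.7] [91.8 61.3] 11.37
c2 bar 26897 z 0.0151 [647.9 -44.7] [206.7 431.5] 13.69
c2 fix 4147 z 0.041 [586.7  27.7] [70.3 34.1] 10.85
c2 desk 106124 z -0.0008 [590.8 -50. ] [331.7 396. ] 11.0
```

View pics/zoom.png

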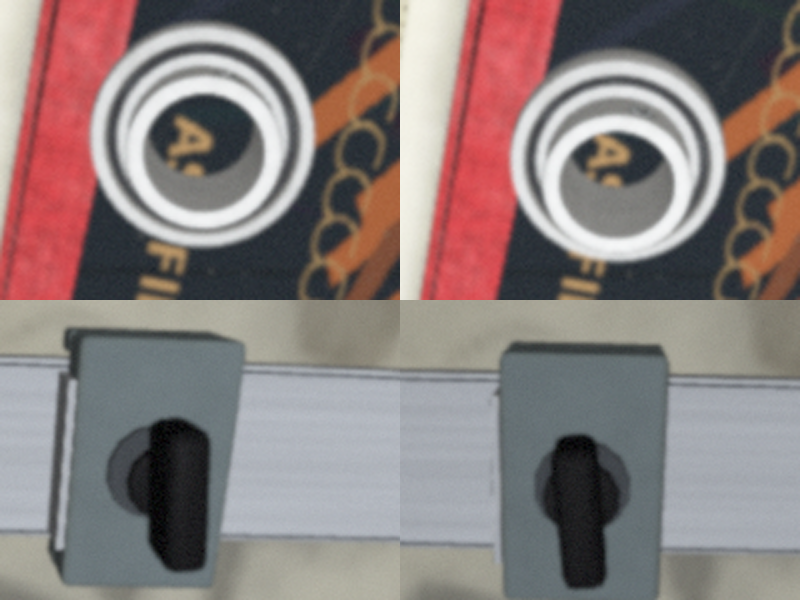

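```bash
python3 - <<'E'
from m import *
print("bearing tri",tri(load("b1"),(331.2,200.4),load("b2"),(316.8,264.8)))
# knob wing top centre read at zoom (c1: far end etc.)
print("knob tri",tri(load("c1"),(360+179/2,130+195/2),load("c2"),(220+180/2,130+212/2)))
th=.197; ex=np.array([np.cos(th),np.sin(th)]); ey=np.array([-np.sin(th),np.cos(th)])
for t in("c1","c2"):
    W=cloud(load(t))
    for n,c,rad,z0,z1 in(("saddle",(.61,-.1),.08,.036,.046),("fix",(.58,.032),.06,.036,.048),("bar",(.6,-.03),.035,.012,.02)):
        P=box(W,c,rad,z0,z1)[:,:2]-[.6139,-.1071]; print(t,n,"x",np.percentile(P@ex,[1,99]).round(4),"y",np.percentile(P@ey,[1,99]).round(4))
K0=np.array([.6139,-.1071])
r.set_gripper(.6,squeeze=60)
q=quat(.298,1)
r.move_to((*K0,.12),q)
r.move_linear((*K0,.078),vel=.1)
print("F",r.current_contact_force())
r.set_gripper(0,squeeze=70)
print("open",r.current_opening(),r.current_finger_force(),r.current_contact_force(),r.current_torque())
j=np.array(r.current_q()); j[5]-=.75; r.set_joints(j)
print("turned",r.current_q()[5],r.current_torque(),r.current_contact_force(),r.current_opening(),r.current_t())
E
```

```text
bearing tri (array([0.51624325, 0.28870925, 0.04562147]), np.float64(0.000494937988451794))
knob tri (array([ 0.61354364, -0.10778652,  0.07057686]), np.float64(3.6232228241710005e-05))
c1 saddle x [-0.0445  0.045 ] y [-0.0277  0.0316]
c1 fix x [-0.034   0.0342] y [0.1221 0.154 ]
c1 bar x [-0.0312  0.0335] y [0.0456 0.1111]
c2 saddle x [-0.0447  0.0452] y [-0.0284  0.0312]
c2 fix x [-0.0334  0.034 ] y [0.1215 0.1534]
c2 bar x [-0.0311  0.0336] y [0.0454 0.1109]
F [ 0.09265947  0.22780093 -0.45550479]
open 0.14755194480976122 94.75438052555546 [-5.66990964 -0.9133454  20.05123952] [-0.01150616  0.85302664  0.11652472]
turned 0.27772680607513195 [0.14079339 1.01133529 0.16190091] [-6.50064366 -0.48105116  4.00861166] 0.1455569368693213 6.9
```

```bash
python3 - <<'E'
from m import *
th=.197; ey=np.array([-np.sin(th),np.cos(th)])
p=np.array(r.current_tool_pos()); p[:2]-=.03*ey
r.move_linear(p,vel=.08); print("slid F",r.current_contact_force())
r.set_gripper(.6); print(r.current_contact_force())
p[2]=.19; r.move_linear(p,vel=.25)
p[:2]+=.02*ey; d=snap("wrist","k1"); W=cloud(d)
K=np.array([.6139,-.1071])-.03*ey
P=box(W,K,.05,.065,.1); print("knob",rect(P)); P=box(W,K,.08,.036,.046); print("saddle",rect(P),"exp",K)
# bearing
q=quat(th+np.pi/2,1); r.set_gripper(1.0)
B=np.array([.5163,.2875])
r.move_to((*B,.11),q)
# inner ring 23..38 above mat top 3 -> 26..41 ; tips at ~.029
r.move_linear((*B,.052),vel=.12); print("F",r.current_contact_force())
r.set_gripper(0,squeeze=50); print(r.current_opening(),r.current_finger_force(),r.current_contact_force())
r.move_linear((*B,.10),vel=.15); print("lift",r.current_opening(),r.current_contact_force(),r.current_t())
d=snap("wrist","lift")
cv2.imwrite("pics/lift2.png",d["pixels"][:,:,::-1])
E
```

```text
slid F [-2.27646493 -1.42490428  0.46623514]
[-0.14341145 -0.55694627  0.04568602]
knob (array([ 619.8, -137.8]), array([45.5, 14. ]), 59.7)
saddle (array([ 619.2, -136.9]), array([92.4, 61.5]), 11.3) exp [ 0.61977185 -0.13651975]
F [0.46684611 0.88082364 0.23601444]
0.4427845383730809 49.466191636165604 [-2.61262295 -1.34530192  7.71709552]
lift 0.44240480986008607 [ 0.12987111 -0.21967829 -3.77887535] 12.2
```

View pics/lift2.png

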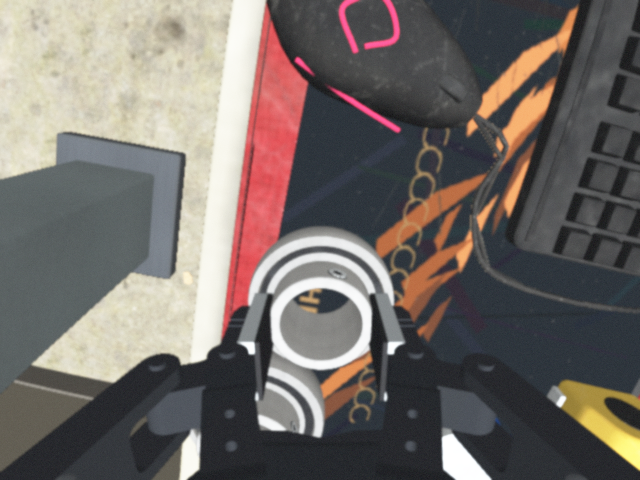

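The wrist view shows the small bearing level between the pads at about (320,320), with nothing else caught. Now I'll place it about 4 mm off the fixed jaw.

```bash
python3 - <<'E'
from m import *
th=.197; ey=np.array([-np.sin(th),np.cos(th)])
F=np.array([.6139,-.1071])+.1215*ey
T=F-.0345*ey; q=quat(th+np.pi/2,1)
p=r.current_tool_pos(); r.move_linear((p[0],p[1],.165),vel=.2)
r.move_to((*T,.15),q); print(r.current_tool_pos())
r.move_linear((*T,.075),vel=.15)
z=.0675
while z>.063:
    r.move_linear((*T,z),vel=.03); f=r.current_contact_force()[2]; print(z,round(f,2))
    if f>1.5: break
    z-=.0007
d=snap("wrist","pl0")
r.set_gripper(.62); print(r.current_contact_force())
r.move_linear((*T,.15),vel=.15)
r.move_linear((*(T-.045*ey),.18),vel=.2)
d=snap("wrist","pl"); W=cloud(d)
P=box(W,T,.03,.049,.06); print("inner",rect(P),np.median(P[:,2]),"T",T)
print("F",F,"t",r.current_t())
cv2.imwrite("pics/pl_v.png",d["pixels"][:,:,::-1])
E
```

```text
[ 0.59672871 -0.02066483  0.14972178]
0.0675 -2.41
0.0668 -3.52
0.06609999999999999 -1.64
0.06539999999999999 6.28
[-0.31653107 -1.03155727 -0.34178133]
inner (array([596.7, -22.5]), array([40.4, 40.7]), 27.6) 0.053416832941440326 T [ 0.59687164 -0.02178274]
F [0.59011902 0.01204997] t 17.275
```

View pics/pl_v.png

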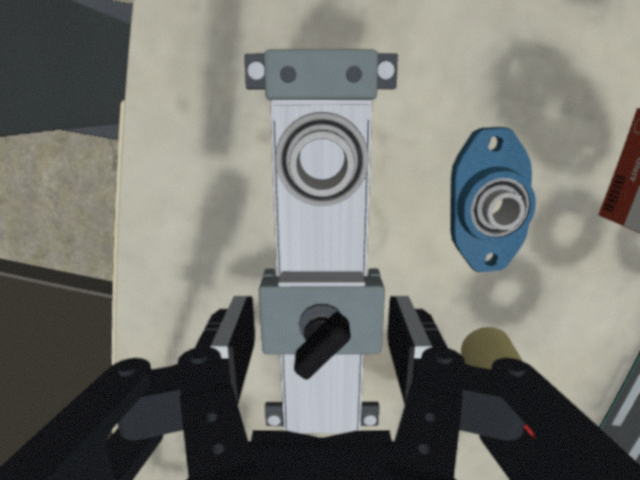

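The bearing stands on the bar at about (323,157), centred and clear of the fixed jaw; the wing is at about (323,345). Next I'll grip the knob, slide the saddle up and tighten.

```bash
python3 - <<'E'
from m import *
th=.197; ey=np.array([-np.sin(th),np.cos(th)])
K=np.array([.6198,-.1377])
r.set_gripper(.5); r.move_to((*K,.12),quat(1.042,1)); r.move_linear((*K,.078),vel=.1)
r.set_gripper(0,squeeze=70); print("grip",r.current_opening())
f0=np.array(r.current_contact_force())[:2]@ey
r.move_linear((*(K+.052*ey),.078),vel=.06)
print("f0",f0,np.array(r.current_contact_force())[:2]@ey)
s=.052
while s<.066:
    s+=.001; r.move_linear((*(K+s*ey),.078),vel=.03); r.sleep(.05)
    f=np.array(r.current_contact_force())[:2]@ey; print(round(s,4),round(f,2))
    if f<-9: break
j=np.array(r.current_q()); j[5]+=.72; r.set_joints(j)
for i in range(10):
    j[5]+=.03; r.set_joints(j); m=r.current_torque(); print(round(.72+.03*(i+1),2),np.round(m[2],2),np.array(r.current_contact_force()).round(1))
    if abs(m[2])>1.5: break
print(r.current_t())
E
```

```text
grip 0.14995216853906307
f0 -0.26070698819888394 0.31853045578302747
0.053 0.01
0.054 0.27
0.055 0.33
0.056 -0.28
0.057 0.24
0.058 -2.64
0.059 -2.25
0.06 -1.86
0.061 -1.78
0.062 -2.13
0.063 -1.26
0.064 -4.94
0.065 -10.62
0.75 -0.1 [ 2.4 -5.5 -5.2]
0.78 -0.1 [ 2.4 -6.9 -4.7]
0.81 -0.1 [ 2.5 -6.6 -5.8]
0.84 -0.05 [ 2.2 -6.6 -5.6]
0.87 0.7 [ 1.1 -6.9 -4.8]
0.9 0.41 [ 1.2 -6.8 -2.9]
0.93 1.01 [ 2.2 -6.8 -3.5]
0.96 1.54 [ 1.2 -6.6 -2.2]
26.85
```

```bash
python3 - <<'E'
from m import *
th=.197; ex=np.array([np.cos(th),np.sin(th)]); ey=np.array([-np.sin(th),np.cos(th)])
r.set_gripper(.32); p=np.array(r.current_tool_pos()); print(p,r.current_contact_force())
r.move_linear((p[0],p[1],.19),vel=.2)
d=snap("wrist","f1"); W=cloud(d)
F=np.array([.59012,.01205])
K=p[:2]; P=box(W,K,.05,.069,.1); print("knob",rect(P))
P=box(W,K,.08,.036,.046)[:,:2]-F; P=P[P@ey<-.04]; print("saddle y",np.percentile(P@ey,[1,99]))
P=box(W,F-.0305*ey,.03,.05,.06); print("bearing inner",rect(P),np.median(P[:,2]))
c=np.array(rect(P)[0])/1000-F; print("bx,by",c@ex,c@ey)
P=box(W,F+.017*ey,.05,.036,.048)[:,:2]-F; P=P[P@ey>-.005]; print("fix y",np.percentile(P@ey,[1,99]))
print(r.current_t())
cv2.imwrite("pics/f1_v.png",d["pixels"][:,:,::-1])
E
```

```text
[ 0.60849598 -0.07606338  0.08139884] [ 0.25338864  0.47650685 -0.33382779]
knob (array([608.2, -77.6]), array([45., 14.]), 11.17)
saddle y [-0.11980703 -0.04251814]
bearing inner (array([596.2, -17.2]), array([40.2, 41.1]), 59.83) 0.05337037268387296
bx,by 0.00023735063911136224 -0.029874279316397145
fix y [-0.00383022  0.03189701]
27.8833
```

View pics/f1_v.png

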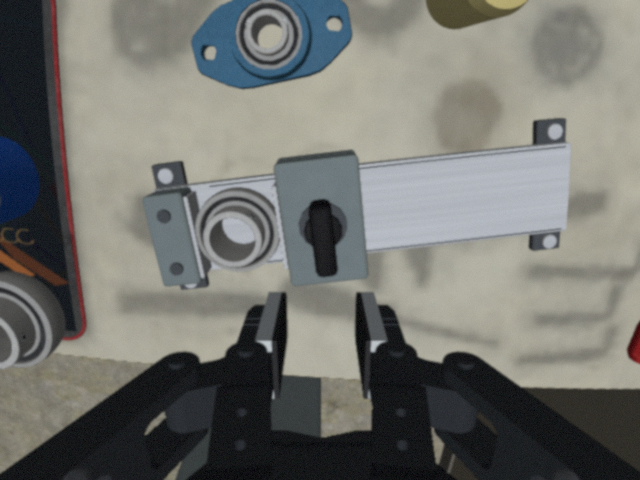

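The view shows the bearing held between both jaws at about (237,230), with the wing at (322,237) lying square across the bar. By measurement the bearing centre is about 30 mm from each jaw face and 0.2 mm off the middle line. The knob angle is about 0.

```bash
python3 -c "
from h import *
r.sleep(.3); print(r.hand_in(), r.current_t())"
```

```text
the job is handed in; nothing more can be done
the job is handed in; nothing more can be done
```

The small bearing is clamped upright and centred on the bar between both jaws with the knob fully tight, nothing else was deliberately moved (the other objects were not re-measured), and the job is handed in at about 28 s; no verdict was returned.

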